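# Square a painted panel on its cradle and weight it for gluing

## Robot

A 6-joint arm with a two-finger parallel gripper is mounted at the origin on the work surface. World frame = base frame: x ahead of the robot, y to its left, z up, the work surface at z = 0. Lengths are in m, angles in rad, forces in N, time in s.
With the tool pointing down it reaches from about 0.3 to 0.875 m from the base axis. Payload 6.4 kg.
Tool frame: the origin (TCP) lies midway between the tips of the shut fingers; the grasp point (between the pads) lies 19 mm behind it; z points along the fingers, y is the line along which they close (so a half turn about z gives the same grasp; the last joint's range is limited). The gripper opens to 85 mm and grips with 20 to 120 N. Pads are 22 mm wide; open, the fingers measure 114 mm over their backs; the gripper's body (76 mm by 85 mm) begins 54 mm behind the grasp point. The pads swing forward as they close: fully open they stand 13 mm farther back than shut.
Start: joints at [-1.522, 0.181, 1.607, -0, 1.354, -0.206], TCP at [0.145, -0.556, 0.231] pointing down, gripper open.
Joint ranges: [-2.99, 2.99], [-0.89, 2.07], [0.3, 2.58], [-1.14, 4.28], [0, 2.63], [-3.12, 3.12]. Speed limits (rad/s): [2.57, 2.57, 3.01, 3.14, 3.14, 3.14].

## Interface

Orientations are given as a unit quaternion [w, x, y, z].
In Python, from bench import * gives the robot as it stands.
- The arm moves only by the tool play_rows, never from a script. Its argument "plan" is a list of rows, each a list of 3 entries, a list of its own where there are three numbers: the finger opening in mm, from 0 to 85.4, then the shift along the tool's x, y, z normalised to -1 to 1, where 1 is 40 cm, then the turn about the tool's z normalised to -1 to 1, where 1 is pi rad. A call has 1 to 10 rows; each row is the pose to reach, as a shift and turn from the pose commanded when the call began, along the tool's axes at that moment, turning the shorter way round; what a row does not reach only later rows make up. A row lasts 1/10 s, in which the tool goes at most 50 mm and 8.59 degrees, less where a joint would pass 70% of its speed; a pose out of reach is approached as far as the arm can. A call with a number of a shift or a turn outside -1 to 1 is refused whole. A call with a gripper value outside its range is refused whole. The fingers move at their own pace and stop on an object; the grip force is fixed at half the most. Time passes only in rows, so rows that repeat a pose let the fingers close. It gives the time, the measured TCP pose, the force, the opening and the grip force at its end, in the units of the state.
- get_obs(): the state, without advancing time (a new reading comes with each control period).
- camera(name): name is "side" or "top" or "wrist"; returns a dict with "image" (400x640x3 uint8, red, green, blue), "range_z" (400x640 float32, m along the optical axis (not along the pixel's ray), 0 where there is no reading), "intrinsics" (3x3 intrinsics, pixels), "rvec" (rotation vector, rad) and "tvec" (3), from world to camera coordinates, as OpenCV has them; the wrist camera has in their place "T_tool_cam" (4x4, takes a point from camera to tool coordinates, whose origin is the TCP and whose axes are the flange's). Camera axes: x right, y down, z forward; pixel columns grow to the right and rows downward; lengths in m; the calibration is good to about 2 mm. A picture is of the moment at which its call begins: read the wrist's pose just before it.
- hand_in(): hands the job in; it is judged then, once.
Trained networks look in a picture, given as the dict that the camera call returned (one of the last four; its "shot" number tells which), for a name from the list of things; names that differ only in an ending like _2 or _b are one class to them, and where a whole thing is asked for, a point or a joint stands for the part that bears it (a point fixed in the world has none). Each returns a list of dicts, best first, with "conf" (0 to 1); they miss things now and then, are a little off and sometimes report something else, mostly with a low value. They report only what shows in the picture. A call takes as long as a camera call. They do not tell look-alikes from the thing itself.
- search_frame(picture, label): "rect" ([centre column, centre row, width, height] in pixels, round what is visible of it).
- masks_of(picture, label): "mask" (400x640 bool, what is visible of it) and "rect" ([centre column, centre row, width, height] in pixels, round what is visible of it).
The state is a dict: "time_s": time; "q": joint angles; "dq": joint speeds; "joint_efforts": joint torques, N m; "eef_pos": TCP position; "eef_rot": TCP orientation; "wrist_force": force on the tool from outside, world axes, zero at the start; "torque": the same for the moment, N m; "opening": opening from 0.0 (shut) to 1.0 (fully open); "grasp_force": force on a finger pad.
Only numpy, scipy, OpenCV 4.12 (cv2) and the standard library are available. Lean on these libraries where they do the work, as an engineer would, in place of code of your own. Each camera call takes 0.05 s, during which the arm holds its last target. There are 200 camera calls.

## Task

The painted panel lies crooked on the wooden cradle it is to be glued to: first lift the tin off it and stand the tin upright on the white tile, all of its foot on the tile. Then nudge the panel until its edges are flush with the cradle's on all four sides, and only then set the steel press weight down gently, flat on the middle of the panel, so that the panel stays flush. Keep the tin and the weight from tipping over, and leave the brush pot, the tape roll and the spatula where they are.

Things in the scene. Friction and masses are not known exactly. Their poses are not given: they have to be found in the camera images.
- cradle: open frame of plain pine, 130 mm (own x) by 170 mm (own y), 45 mm high, strips 18 mm wide, fixed to the bench by screws from below; origin at the centre of its underside, z up. Its top is 45 mm above the bench
- panel: stiff white painted panel with muted patches, the same outline as the cradle: 130 mm (own x) by 170 mm (own y), 12 mm thick, 0.25 kg, loose, lying on top of the cradle, shifted up to 25 mm each way and turned up to 0.22 rad; origin at the centre of its underside, so it is flush when its origin is 45 mm above the cradle's and its axes agree with the cradle's
- tin: closed round can, 56 mm in diameter, 85 mm high, about 0.25 kg, standing on the panel at the start; origin at the centre of its underside, z up
- tile: square white ceramic tile, 110 by 110 mm, 8 mm thick, fixed to the bench on one side of the cradle; origin at the centre of its underside, z up
- weight: dark steel press weight, block 70 mm (own x) by 50 mm (own y) by 26 mm high, about 0.7 kg, standing on the bench on the other side; on its top an upright grip bar, 44 mm long (own x), 12 mm thick (own y), reaching from 26 to 56 mm above the underside; origin at the centre of the underside, z up
- brush_pot: bystander: metal pot 68 mm in diameter, 100 mm high, with brushes up to 205 mm; origin at the centre of its underside
- tape_roll: bystander: roll of tape lying flat, 100 mm across, 25 mm high; origin at the centre of its underside
- spatula: bystander: spatula lying across the far part of the bench, 280 mm long along its own x; origin at its underside
Not all that is in view belongs to the job. There is more than one size of the panel; the job needs the middle-sized. There is more than one size of the tin; the one meant has the size given above.

How it is judged:
By the outcome, as a careful person would: the job done as asked, in the order asked, and still so for the second after the job is handed in, with the robot touching nothing.
It also fails if it takes over 69 s, if anything falls off the work surface, if the arm or the gripper's body presses on something with over 40 N, if the wrist force passes 120 N, or if a joint passes its speed limit or range.

## Working session

There is one attempt and no reset: what is moved stays moved. The work goes in short steps, Python scripts to look and compute and a tool call to move; the robot and the scene stay as the last step left them, time stands still between calls to the robot, and variables do not carry over. Pictures are saved under pics/ and viewed, at most 10 in all, crops included, and the job is handed in when it is done.

Besides the shell and the picture viewer there is one more tool, called after ">>>" as name([rows], argument=value, ...), one row to a line, values as JSON. play_rows: Moves the arm, as the interface text tells. Its arguments: {"type":"object","properties":{"plan":{"type":"array","items":{"type":"array"}}},"required":["plan"]}

```bash
mkdir -p pics; ls; python3 - <<'E'
from bench import *
import cv2,numpy as np
s=get_obs();print(s)
a=camera("top");b=camera("side")
for n,p in(("top",a),("side",b)):
    cv2.imwrite(f"pics/{n}0.png",p["image"][:,:,::-1])
    print(n,p["intrinsics"],p["rvec"],p["tvec"])
    for l in("panel","cradle","tin","tile","weight","brush_pot","tape_roll"):
        for d in search_frame(p,l): print(n,l,round(d["conf"],2),np.round(d["rect"]))
E
```

```text
pics
{'time_s': 0.0, 'q': array([-1.52230791e+00,  1.81579105e-01,  1.60797938e+00, -3.73681433e-06,
        1.35382066e+00, -2.06288448e-01]), 'dq': array([ 2.91102363e-05,  1.36321990e-03, -9.92330427e-04, -1.41309996e-03,
       -1.51098849e-03, -2.44845345e-03]), 'joint_efforts': array([-1.33171612e-03, -4.44873726e+01, -3.51338446e+01, -3.38167310e-04,
        9.09426453e-03, -1.48156943e-05]), 'eef_pos': array([ 0.14491203, -0.55587377,  0.23037659]), 'eef_rot': array([-8.90611897e-04,  9.91896613e-01,  1.27044521e-01,  6.85855402e-05]), 'wrist_force': array([-0.63688833, -0.34790641, -0.89527488]), 'torque': array([-0.02649631, -0.00025852,  0.06022527]), 'grasp_force': 0.0, 'opening': 0.9980103442075274}
top [[369.24527511   0.         323.9626523 ]
 [  0.         369.24527511 201.50369405]
 [  0.           0.           1.        ]] [ 2.15050359 -2.1666109   0.0907532 ] [0.0280956  0.53800644 1.11959904]
top panel 0.76 [221. 282.  88.  93.]
top panel 0.64 [325. 195.  65.  56.]
top cradle 0.61 [325. 220.  56.  26.]
top tin 0.91 [338. 193.  19.  21.]
top tin 0.69 [368. 149.  17
[... 162 characters left out ...]
tape_roll 0.68 [227. 155.  31.  36.]
top tape_roll 0.34 [338. 192.  18.  18.]
side [[374.06177963   0.         314.06434857]
 [  0.         374.06177963 202.53873626]
 [  0.           0.           1.        ]] [ 0.60072957 -2.76447789  1.00586541] [0.50180245 0.22285804 0.8410477 ]
side panel 0.89 [382. 282.  52.  55.]
side panel 0.88 [359. 367. 132.  67.]
side panel 0.66 [309. 215.  57.  62.]
side panel 0.32 [326. 109.  26.  64.]
side cradle 0.82 [320. 230.  67.  68.]
side tin 0.88 [284. 166.  16.  24.]
side tin 0.71 [319. 188.  27.  33.]
side tin 0.66 [348. 175.  19.  28.]
side tile 0.74 [376. 154.  42.  32.]
side brush_pot 0.7 [326. 109.  27.  65.]
side tape_roll 0.8 [194. 303.  48.  48.]
```

View pics/top0.png

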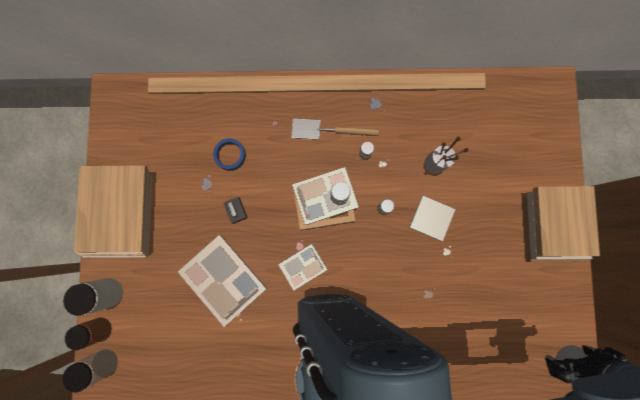

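View pics/side0.png

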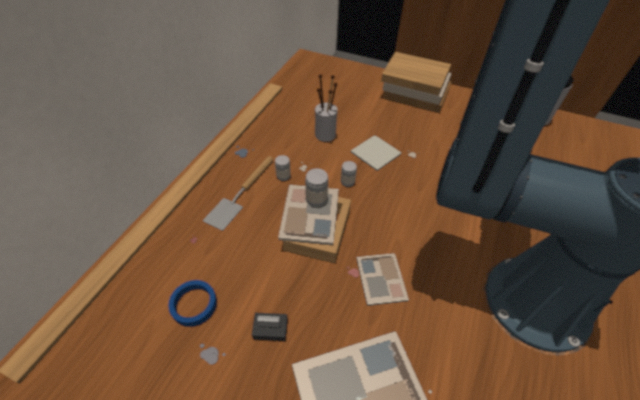

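Both pictures agree. In the top view, the tins are at (340,193), large and on the panel, and (368,149) and (387,206), both smaller and on the bench. The panels are at (325,195), middle-sized and on the cradle, (222,282), large, and (303,267), small. I choose the tin at (340,193) and the panel at (325,195). The tile is at (432,220) and the weight at (234,209).

```bash
cat > h.py <<'E'
from bench import *
import cv2,numpy as np
from scipy.spatial.transform import Rotation as R
def tool(s=None):
    s=s or get_obs(); q=s["eef_rot"]; T=np.eye(4); T[:3,:3]=R.from_quat([q[1],q[2],q[3],q[0]]).as_matrix(); T[:3,3]=s["eef_pos"]; return T
def shot(name):
    T=tool(); p=camera(name)
    if name=="wrist": M=T@p["T_tool_cam"]
    else:
        M=np.eye(4); r=cv2.Rodrigues(p["rvec"])[0]; M[:3,:3]=r.T; M[:3,3]=-r.T@np.ravel(p["tvec"])
    p["M"]=M; return p
def cloud(p):
    z=p["range_z"]; K=p["intrinsics"]; v,u=np.mgrid[:400,:640]
    c=np.stack([(u-K[0,2])/K[0,0]*z,(v-K[1,2])/K[1,1]*z,z],-1)
    w=c@p["M"][:3,:3].T+p["M"][:3,3]; w[z<=0]=np.nan; return w
def atz(p,uv,h):
    K=p["intrinsics"]; uv=np.atleast_2d(uv).astype(float)
    d=np.c_[(uv-K[[0,1],[2,2]])/[K[0,0],K[1,1]],np.ones(len(uv))]@p["M"][:3,:3].T
    o=p["M"][:3,3]; return o+d*((h-o[2])/d[:,2:3])
def go(xyz,yaw):
    """shift/turn numbers from the current measured pose; yaw = world angle of tool x"""
    T=tool(); d=T[:3,:3].T@(np.array(xyz)-T[:3,3])/.4
    a=np.arctan2(T[1,0],T[0,0]); t=-((yaw-a+np.pi)%(2*np.pi)-np.pi)/np.pi
    return np.round(d,4),np.round(t,4)
E
python3 - <<'E'
from h import *
p=shot("top");w=cloud(p);print(tool().round(3))
print("bench",np.nanmedian(w[240:260,330:400,2]))
for l in("panel","cradle","tin","tile","weight","brush_pot","tape_roll"):
    for d in masks_of(p,l):
        if d["conf"]<.4: continue
        q=w[d["mask"]];q=q[~np.isnan(q[:,0])]
        zt=np.percentile(q[:,2],90); t=q[abs(q[:,2]-zt)<.006]
        r=cv2.minAreaRect((t[:,:2]*1000).astype(np.float32))
        print(l,round(d["conf"],2),np.round(d["rect"]),"ztop",zt.round(3),"ctr",np.round(r[0]),"size",np.round(r[1]),"ang",round(r[2],1))
p=shot("wrist");cv2.imwrite("pics/w0.png",p["image"][:,:,::-1]);print(p["T_tool_cam"].round(3),p["intrinsics"])
E
```

```text
[[ 0.968  0.252  0.     0.145]
 [ 0.252 -0.968  0.    -0.556]
 [ 0.    -0.    -1.     0.231]
 [ 0.     0.     0.     1.   ]]
bench 0.0006759566812568618
panel 0.95 [324. 196.  62.  56.] ztop 0.061 ctr [554.  22.] size [131. 170.] ang 17.6
panel 0.88 [223. 280.  86.  92.] ztop 0.02 ctr [299. 345.] size [224. 173.] ang 41.7
panel 0.71 [302. 267.  49.  49.] ztop 0.012 ctr [337.  94.] size [ 93. 122.] ang 31.2
cradle 0.73 [325. 216.  52.  35.] ztop 0.048 ctr [483.  28.] size [183.  82.] ang 78.1
tin 0.91 [336. 192.  20.  19.] ztop 0.145 ctr [556. -23.] size [49. 49.] ang 62.5
tin 0.77 [368. 149.  15.  15.] ztop 0.066 ctr [ 696. -109.] size [37. 34.] ang 89.9
tin 0.43 [389. 209.  11.  11.] ztop 0.067 ctr [ 522. -165.] size [36. 37.] ang 88.8
tile 0.73 [431. 221.  46.  43.] ztop 0.011 ctr [ 486. -312.] size [110. 111.] ang 66.7
weight 0.66 [232. 210.  25.  22.] ztop 0.056 ctr [515. 306.] size [44. 12.] ang 23.9
brush_pot 0.6 [448. 157.  44.  39.] ztop 0.179 ctr [ 661. -327.] size [57. 47.] ang 89.2
tape_roll 0.7 [228. 155.  33.  30.] ztop 0.028 ctr [694. 328.] size [96. 96.] ang 44.5
[[-0.    -0.954 -0.301  0.077]
 [ 1.    -0.    -0.001  0.   ]
 [ 0.001 -0.301  0.954 -0.142]
 [ 0.     0.     0.     1.   ]] [[350.93744712   0.         320.88018582]
 [  0.         350.93744712 201.37254473]
 [  0.           0.           1.        ]]
```

```bash
python3 -c "
from h import *
print(go([.52,0,.40],.2546))"
```

```text
(array([ 1.258 , -1.1099, -0.4218]), np.float64(0.0))
```

View pics/w0.png

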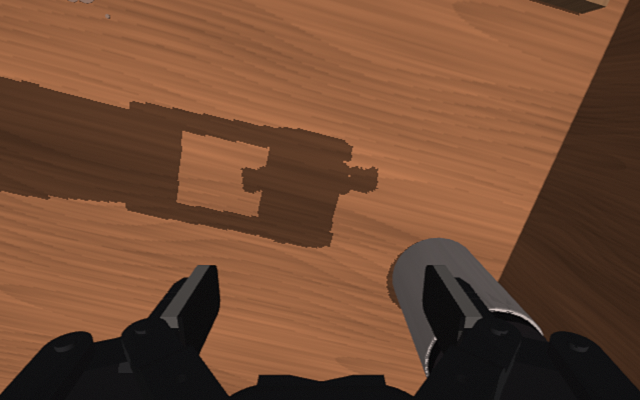

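The wrist view shows bare bench, with the fingers at the bottom and a tall grey can by the right finger at (450,290). I rise first.

>>> play_rows([
  [85,[0,0,-0.42],0],
  [85,[0,0,-0.42],0],
  [85,[0,0,-0.42],0],
  [85,[0,0,-0.42],0],
  [85,[1,-0.88,-0.42],0],
  [85,[1,-0.88,-0.42],0],
  [85,[1,-0.88,-0.42],0],
  [85,[1,-0.88,-0.42],0],
  [85,[1,-0.88,-0.42],0],
  [85,[1,-0.88,-0.42],0],
])

```text
time_s: 2.25
eef_pos: [0.3136, -0.3061, 0.3995]
eef_rot: [0.0, 0.992, 0.127, 0.0]
wrist_force: [1.9, -0.4, 0.5]
opening: 0.992
grasp_force: 0.0
```

```bash
python3 -c "
from h import *
print(tool().round(3),go([.52,0,.40],.2546))"
```

```text
[[ 0.968  0.251  0.001  0.314]
 [ 0.251 -0.968 -0.001 -0.306]
 [ 0.     0.001 -1.     0.4  ]
 [ 0.     0.     0.     1.   ]] (array([ 0.6919, -0.6109, -0.0015]), np.float64(-0.0001))
```

>>> play_rows([
  [85,[0.69,-0.61,0],0],
  [85,[0.69,-0.61,0],0],
  [85,[0.69,-0.61,0],0],
  [85,[0.69,-0.61,0],0],
  [85,[0.69,-0.61,0],0],
  [85,[0.69,-0.61,0],0],
  [85,[0.69,-0.61,0],0],
  [85,[0.69,-0.61,0],0],
  [85,[0.69,-0.61,0],0],
  [85,[0.69,-0.61,0],0],
])

```text
time_s: 3.25
eef_pos: [0.5183, -0.0022, 0.3991]
eef_rot: [0.0, 0.992, 0.128, -0.0]
wrist_force: [0.6, -0.2, -0.5]
opening: 0.995
grasp_force: 0.0
```

```bash
python3 - <<'E'
from h import *
p=shot("wrist");w=cloud(p);print(tool().round(3))
im=p["image"][:,:,::-1];cv2.imwrite("pics/w1.png",im)
for l in("panel","cradle","tin"):
    for d in masks_of(p,l):
        if d["conf"]<.4: continue
        q=w[d["mask"]];q=q[~np.isnan(q[:,0])]
        zt=np.percentile(q[:,2],80); t=q[abs(q[:,2]-zt)<.005]
        r=cv2.minAreaRect((t[:,:2]*1000).astype(np.float32))
        print(l,round(d["conf"],2),np.round(d["rect"]),"ztop",zt.round(3),"ctr",np.round(r[0],1),"size",np.round(r[1],1),"ang",round(r[2],1))
E
```

```text
[[ 0.968  0.252 -0.     0.518]
 [ 0.252 -0.968 -0.    -0.003]
 [-0.001  0.    -1.     0.399]
 [ 0.     0.     0.     1.   ]]
panel 0.9 [310. 118. 129. 105.] ztop 0.058 ctr [553.1  19.4] size [130.3 169.6] ang 17.9
panel 0.82 [ 82. 218. 163. 160.] ztop 0.017 ctr [297.8 341.3] size [224.8 174. ] ang 41.7
panel 0.79 [238. 235.  86.  68.] ztop 0.009 ctr [336.2  91.5] size [ 94.2 123. ] ang 31.2
panel 0.72 [301. 150. 118.  70.] ztop 0.045 ctr [506.8  19.6] size [ 88.1 170.5] ang 8.5
cradle 0.72 [302. 144. 119.  79.] ztop 0.045 ctr [511.5  20.3] size [ 97.5 170.5] ang 8.5
tin 0.88 [435.  35.  45.  39.] ztop 0.064 ctr [ 697.7 -110.8] size [37.4 38.6] ang 1.7
tin 0.65 [349. 132.  46.  49.] ztop 0.142 ctr [555.9 -25.3] size [49.1 49.6] ang 15.4
tin 0.59 [429. 172.  39.  32.] ztop 0.064 ctr [ 520.2 -167.1] size [38.  37.4] ang 61.1
tin 0.49 [504. 211.  92.  80.] ztop 0.008 ctr [ 484.9 -315.5] size [111.3 109.8] ang 66.2
```

View pics/w1.png

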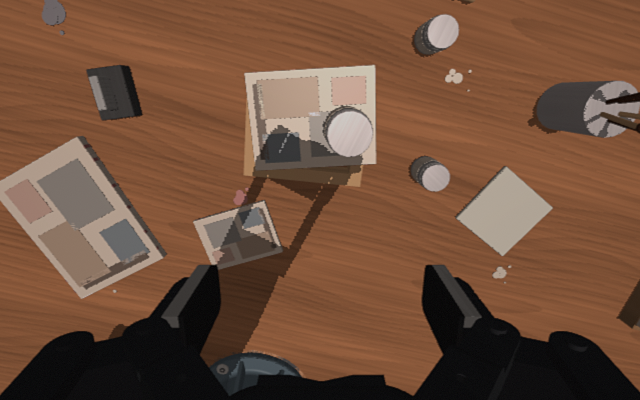

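The wrist view shows the wanted tin (349,132) on the middle panel (310,118). The two smaller tins are at (437,35) and (431,173), and the tile is at (504,211). One close crop confirms the choice, and I work out the move in the same step.

```bash
python3 -c "
from h import *
im=cv2.imread('pics/w1.png')[50:210,230:470];cv2.imwrite('pics/c1.png',cv2.resize(im,None,fx=3,fy=3))
print(go([.556,-.0255,.22],.2546),go([.556,-.0255,.09],.2546))"
```

```text
(array([0.0777, 0.0771, 0.4489]), np.float64(-0.0005)) (array([0.0776, 0.077 , 0.7739]), np.float64(-0.0005))
```

View pics/c1.png

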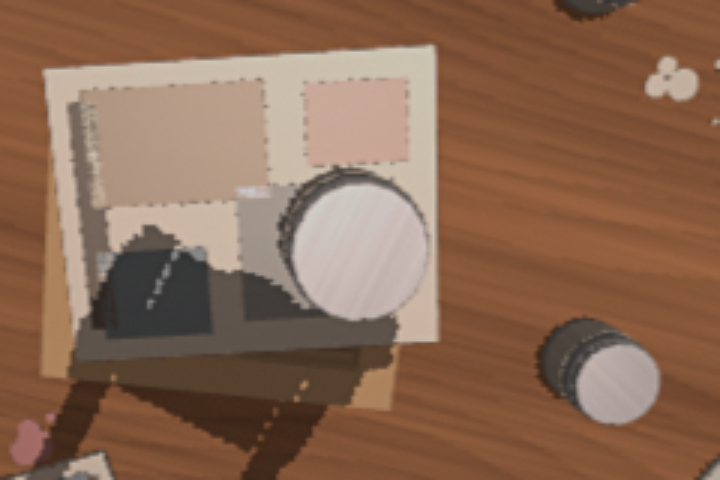

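The crop shows the large tin on the panel (crop 360,250), with a clearly smaller one on the bench (crop 615,385). The choice holds, so I grasp it.

>>> play_rows([
  [85,[0.078,0.077,0.45],0],
  [85,[0.078,0.077,0.45],0],
  [85,[0.078,0.077,0.45],0],
  [85,[0.078,0.077,0.45],0],
  [85,[0.078,0.077,0.45],0],
  [85,[0.078,0.077,0.6],0],
  [85,[0.078,0.077,0.7],0],
  [85,[0.078,0.077,0.774],0],
  [85,[0.078,0.077,0.774],0],
  [85,[0.078,0.077,0.774],0],
])

```text
time_s: 4.45
eef_pos: [0.5578, -0.0248, 0.0921]
eef_rot: [0.0, 0.992, 0.127, 0.001]
wrist_force: [-0.2, 0.2, 0.4]
opening: 0.998
grasp_force: 0.0
```

>>> play_rows([
  [52,[0,0,0],0],
  [52,[0,0,0],0],
  [52,[0,0,0],0],
  [52,[0,0,0],0],
  [52,[0,0,0],0],
  [52,[0,0,0],0],
  [52,[0,0,0],0],
  [52,[0,0,0],0],
])

```text
time_s: 5.25
eef_pos: [0.5586, -0.0248, 0.0929]
eef_rot: [0.001, 0.992, 0.127, 0.002]
wrist_force: [-2.0, -1.1, 8.9]
opening: 0.639
grasp_force: 62.2
```

```bash
python3 -c "
from h import *
print(go([.5586,-.0248,.213],.2546),go([.4865,-.3145,.213],.2546))"
```

```text
(array([ 0.0013,  0.0009, -0.3001]), np.float64(0.0001)) (array([-0.3557,  0.6563, -0.2999]), np.float64(0.0001))
```

>>> play_rows([
  [52,[0,0,-0.06],0],
  [52,[0,0,-0.14],0],
  [52,[0,0,-0.22],0],
  [52,[0,0,-0.3],0],
  [52,[-0.03,0.06,-0.3],0],
  [52,[-0.07,0.13,-0.3],0],
  [52,[-0.11,0.21,-0.3],0],
  [52,[-0.16,0.29,-0.3],0],
  [52,[-0.2,0.37,-0.3],0],
  [52,[-0.24,0.45,-0.3],0],
])

```text
time_s: 6.25
eef_pos: [0.5085, -0.2239, 0.2108]
eef_rot: [0.0, 0.992, 0.127, 0.001]
wrist_force: [0.3, 0.7, -3.0]
opening: 0.643
grasp_force: 64.3
```

```bash
python3 -c "
from h import *
print(tool().round(4),get_obs()['opening'],go([.4865,-.3145,.213],.2546),go([.4865,-.3145,.060],.2546))
p=shot('wrist');w=cloud(p)
for d in masks_of(p,'tile'):
  q=w[d['mask']];q=q[~np.isnan(q[:,0])];q=q[abs(q[:,2]-.008)<.004]
  r=cv2.minAreaRect((q[:,:2]*1000).astype(np.float32));print(d['conf'],r)
"
```

```text
[[ 9.677e-01  2.522e-01  1.200e-03  5.085e-01]
 [ 2.522e-01 -9.677e-01 -8.000e-04 -2.239e-01]
 [ 9.000e-04  1.100e-03 -1.000e+00  2.108e-01]
 [ 0.000e+00  0.000e+00  0.000e+00  1.000e+00]] 0.6431468006481451 (array([-0.1104,  0.2053, -0.0053]), np.float64(0.0001)) (array([-0.1108,  0.2049,  0.3772]), np.float64(0.0001))
0.6 ((487.4043884277344, -317.06060791015625), (110.15483856201172, 104.97926330566406), 66.25917053222656)
```

>>> play_rows([
  [52,[-0.055,0.1,0],0],
  [52,[-0.11,0.205,0.05],0],
  [52,[-0.11,0.205,0.13],0],
  [52,[-0.11,0.205,0.21],0],
  [52,[-0.11,0.205,0.29],0],
  [52,[-0.11,0.205,0.35],0],
  [52,[-0.11,0.205,0.38],0],
  [52,[-0.11,0.205,0.4],0],
  [52,[-0.11,0.205,0.41],0],
  [52,[-0.11,0.205,0.41],0],
])

```text
time_s: 7.35
eef_pos: [0.4876, -0.3132, 0.0464]
eef_rot: [0.0, 0.992, 0.127, 0.0]
wrist_force: [-0.5, -0.2, -1.9]
opening: 0.637
grasp_force: 64.8
```

>>> play_rows([
  [52,[0,0,0.004],0],
  [52,[0,0,0.006],0],
  [52,[0,0,0.006],0],
  [52,[0,0,0.006],0],
])

```text
time_s: 7.75
eef_pos: [0.4874, -0.3134, 0.044]
eef_rot: [0.001, 0.992, 0.127, 0.0]
wrist_force: [-0.2, 0.1, 0.6]
opening: 0.639
grasp_force: 65.0
```

Force has gone from -1.9 N to +0.6 N, so the tile now carries the tin. I release and rise.

>>> play_rows([
  [60,[0,0,0],0],
  [70,[0,0,0],0],
  [85,[0,0,0],0],
  [85,[0,0,0],0],
  [85,[0,0,-0.03],0],
  [85,[0,0,-0.1],0],
  [85,[0,0,-0.2],0],
  [85,[0,0,-0.3],0],
  [85,[0,0,-0.4],0],
  [85,[0,0,-0.5],0],
])

```text
time_s: 8.75
eef_pos: [0.4869, -0.3128, 0.246]
eef_rot: [0.0, 0.992, 0.127, 0.0]
wrist_force: [-0.0, -0.3, -0.2]
opening: 0.999
grasp_force: 0.0
```

```bash
cat > m.py <<'E'
from h import *
def pose(top=.057,rim=.045):
    p=shot("wrist");w=cloud(p);m=np.zeros((400,640),bool)
    for l in("panel","cradle"):
        for d in masks_of(p,l):
            if d["conf"]>.3: m|=d["mask"]
    m=cv2.dilate(m.astype(np.uint8),np.ones((9,9)))>0
    out={}
    for n,h in(("panel",top),("cradle",rim)):
        q=w[m&(abs(w[...,2]-h)<.005)];q=q[(abs(q[:,0]-.54)<.13)&(abs(q[:,1]-.02)<.13)]
        r=cv2.minAreaRect((q[:,:2]*1000).astype(np.float32));out[n]=r
        print(n,len(q),np.round(q[:,2].mean(),4),np.round(r[0],1),np.round(r[1],1),round(r[2],2))
    return p,w,out
E
python3 - <<'E'
from h import *
print(tool()[:3,3].round(3))
p=shot("top");w=cloud(p)
for l in("tin","tile"):
    for d in masks_of(p,l):
        q=w[d["mask"]];q=q[~np.isnan(q[:,0])];zt=np.percentile(q[:,2],80);t=q[abs(q[:,2]-zt)<.005]
        r=cv2.minAreaRect((t[:,:2]*1000).astype(np.float32));print(l,round(d["conf"],2),zt.round(3),np.round(r[0]),np.round(r[1]))
print(go([.46,.02,.35],.2546))
E
```

```text
[ 0.487 -0.313  0.246]
tin 0.6 0.094 [ 484. -299.] [50. 29.]
tin 0.6 0.066 [ 521. -164.] [36. 37.]
tin 0.53 0.065 [ 699. -109.] [37. 35.]
tile 0.91 0.011 [ 490. -303.] [ 88. 111.]
(array([ 0.1427, -0.8251, -0.2598]), np.float64(0.0001))
```

```bash
python3 -c "
from h import *
print(go([.57,.03,.30],.148))"
```

```text
(array([ 0.4146, -0.7808, -0.1334]), np.float64(0.0341))
```

>>> play_rows([
  [85,[0.41,-0.78,-0.13],0.034],
  [85,[0.41,-0.78,-0.13],0.034],
  [85,[0.41,-0.78,-0.13],0.034],
  [30,[0.41,-0.78,-0.13],0.034],
  [0,[0.41,-0.78,-0.13],0.034],
  [0,[0.41,-0.78,-0.13],0.034],
  [0,[0.41,-0.78,-0.13],0.034],
  [0,[0.41,-0.78,-0.13],0.034],
  [0,[0.41,-0.78,-0.13],0.034],
  [0,[0.41,-0.78,-0.13],0.034],
])

```text
time_s: 9.9
eef_pos: [0.5665, 0.0295, 0.2943]
eef_rot: [0.0, 0.997, 0.074, -0.001]
wrist_force: [1.1, 0.3, -0.5]
opening: 0.0
grasp_force: 0.0
```

```bash
python3 -c "
from m import *
p,w,o=pose();cv2.imwrite('pics/w2.png',p['image'][:,:,::-1])
s=shot('top')
for d in masks_of(s,'tin')[:3]:
  q=cloud(s)[d['mask']];q=q[q[:,2]>.085]
  if len(q)>20: print(cv2.minAreaRect((q[:,:2]*1000).astype(np.float32)),np.median(q[:,2]))
print(tool().round(4))"
```

```text
panel 17465 0.0568 [552.8  19. ] [131.4 170.6] 17.89
cradle 2351 0.0446 [545.6  25.6] [166.7 170.3] 8.82
((485.1315612792969, -308.5657043457031), (50.10980987548828, 49.63068389892578), 0.5372896194458008) 0.09373620839017915
[[ 9.894e-01  1.453e-01 -6.000e-04  5.669e-01]
 [ 1.453e-01 -9.894e-01 -0.000e+00  2.890e-02]
 [-6.000e-04 -0.000e+00 -1.000e+00  2.950e-01]
 [ 0.000e+00  0.000e+00  0.000e+00  1.000e+00]]
```

View pics/w2.png

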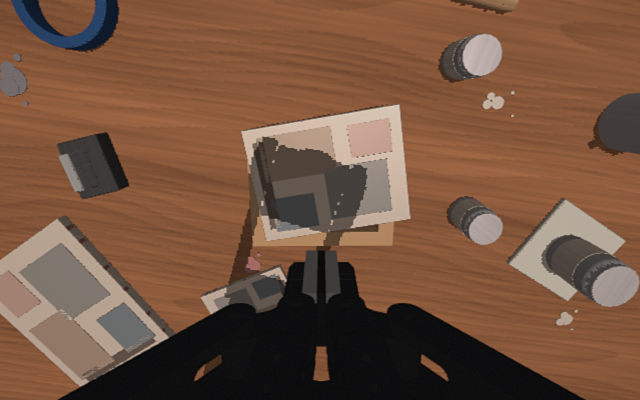

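The tin stands on the tile at (600,285), and the panel at (325,170) overhangs the cradle's far side. I'll push with both open fingers as a straightedge, aligned to the cradle.

```bash
cat >> h.py <<'E'
C=np.array([.5275,.0227]);TH=.1505
def cg(x,y,z,yaw=0):
    "target in cradle frame, mm"
    c,s=np.cos(TH),np.sin(TH);xy=C+np.array([c*x-s*y,s*x+c*y])/1000
    return go([*xy,z],TH+yaw)
def cf():
    T=tool();d=(T[:2,3]-C)*1000;c,s=np.cos(TH),np.sin(TH)
    return np.round([c*d[0]+s*d[1],-s*d[0]+c*d[1],T[2,3]*1000,np.degrees(np.arctan2(T[1,0],T[0,0])-TH)],2)
E
python3 -c "
from h import *
print(cf(),cg(128,-5,.295),cg(128,-5,.035))"
```

```text
[ 3.9890e+01  2.3000e-01  2.9499e+02 -2.7000e-01] (array([ 2.203e-01,  1.200e-02, -1.000e-04]), np.float64(-0.0015)) (array([0.2207, 0.0121, 0.6499]), np.float64(-0.0015))
```

>>> play_rows([
  [85,[0.22,0.012,0],-0.0015],
  [85,[0.22,0.012,0],-0.0015],
  [85,[0.22,0.012,0.12],-0.0015],
  [85,[0.22,0.012,0.24],-0.0015],
  [85,[0.22,0.012,0.36],-0.0015],
  [85,[0.22,0.012,0.48],-0.0015],
  [85,[0.22,0.012,0.58],-0.0015],
  [85,[0.22,0.012,0.63],-0.0015],
  [85,[0.22,0.012,0.65],-0.0015],
  [85,[0.22,0.012,0.65],-0.0015],
])

```text
time_s: 11.15
eef_pos: [0.6542, 0.0379, 0.0343]
eef_rot: [-0.0, 0.997, 0.076, -0.001]
wrist_force: [-0.2, -0.2, 0.7]
opening: 0.995
grasp_force: 0.0
```

```bash
python3 -c "
from h import *
print(cf(),get_obs()['opening'],cg(80,-5,.035))
p=shot('wrist');w=cloud(p);cv2.imwrite('pics/w3.png',p['image'][:,:,::-1])
T=tool();q=w.reshape(-1,3);t=(q-T[:3,3])@T[:3,:3]
# finger points in tool frame
f=t[(abs(t[:,0])<.04)&(abs(abs(t[:,1])-.05)<.02)&(t[:,2]>-.05)&(t[:,2]<.01)&(q[:,2]>.03)]
print(len(f),np.percentile(f,[1,50,99],axis=0).round(4))
"
```

```text
[ 1.2755e+02 -3.9500e+00  3.4260e+01  7.0000e-02] 0.9947246997149352 (array([-0.1189,  0.0025, -0.0016]), np.float64(0.0004))
8776 [[-0.0388 -0.0552 -0.0491]
 [ 0.0041  0.0401 -0.0305]
 [ 0.0102  0.0553 -0.0105]]
```

View pics/w3.png

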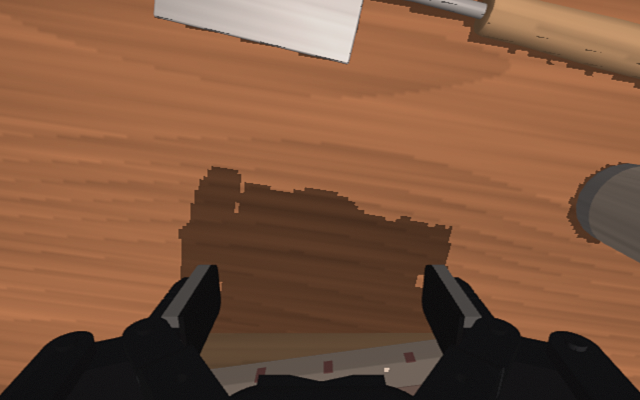

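The view shows the spatula (260,20) and small tin (610,200) well clear, with the panel edge at (330,370) between the open fingers and the body. I push towards the cradle.

>>> play_rows([
  [85,[-0.02,0,-0.004],0],
  [85,[-0.04,0,-0.004],0],
  [85,[-0.055,0,-0.004],0],
  [85,[-0.07,0,-0.004],0],
  [85,[-0.08,0,-0.004],0],
  [85,[-0.09,0,-0.004],0],
  [85,[-0.1,0,-0.004],0],
  [85,[-0.11,0,-0.004],0],
  [85,[-0.117,0,-0.004],0],
  [85,[-0.117,0,-0.004],0],
])

```text
time_s: 12.2
eef_pos: [0.6079, 0.0314, 0.0367]
eef_rot: [-0.0, 0.997, 0.076, -0.0]
wrist_force: [-0.5, 0.4, -0.6]
opening: 0.993
grasp_force: 0.0
```

```bash
python3 -c "
from h import *
print(cf())
p=shot('side');w=cloud(p)
m=np.zeros((400,640),bool)
for l in('panel','cradle'):
  for d in masks_of(p,l):
    if d['conf']>.3:m|=d['mask']
q=w[m&(abs(w[...,2]-.058)<.005)];q=q[(abs(q[:,0]-.54)<.13)&(abs(q[:,1]-.02)<.13)]
print(q[:,2].mean(),cv2.minAreaRect((q[:,:2]*1000).astype(np.float32)))
print(cg(76.5,-5,.035))
"
```

```text
[80.85 -3.42 36.66  0.12]
0.056853685885911526 ((532.069091796875, 23.036483764648438), (131.82554626464844, 172.9553680419922), 10.430002212524414)
(array([-0.0116,  0.004 ,  0.004 ]), np.float64(0.0007))
```

>>> play_rows([
  [85,[-0.003,0,0],0],
  [85,[-0.006,0,0],0],
  [85,[-0.0085,0,0],0],
  [85,[-0.0085,0,0],0],
  [85,[0.03,0,0],0],
  [85,[0.03,0,-0.1],0],
  [85,[-0.03,0,-0.25],0],
  [85,[-0.05,0,-0.4],0],
  [85,[-0.05,0,-0.5],0],
  [85,[-0.05,0,-0.5],0],
])

```text
time_s: 13.35
eef_pos: [0.5913, 0.028, 0.2439]
eef_rot: [0.001, 0.997, 0.076, 0.005]
wrist_force: [1.1, -0.1, -0.2]
opening: 0.999
grasp_force: 0.0
```

```bash
cat >> m.py <<'E'
def edges(p=None):
    "panel and cradle side edges in the cradle frame, mm: robust line fits from range data"
    p=p or shot("wrist");w=cloud(p);c,s=np.cos(TH),np.sin(TH)
    d=(w[...,:2]-C)*1000;X=c*d[...,0]+s*d[...,1];Y=-s*d[...,0]+c*d[...,1];Z=w[...,2]*1000
    near=(abs(X)<110)&(abs(Y)<130)
    P=near&(abs(Z-57)<4); K=near&(Z>38)&(Z<49)
    q=np.c_[X[P],Y[P]].astype(np.float32);r=cv2.minAreaRect(q);print("panel",len(q),np.round(r[0],2),np.round(r[1],1),round(r[2],2))
    for n,m,lo in(("P",P,50),("C",K,40)):
        for nm,A,B,sg,half in(("x+",X,Y,1,75),("x-",X,Y,-1,75),("y+",Y,X,1,55),("y-",Y,X,-1,55)):
            a,b=A[m]*sg,B[m];pts=[]
            for b0 in np.arange(-half,half,3.):
                k=(b>=b0)&(b<b0+3)&(a>lo)
                if k.sum()>1: pts.append((b0+1.5,sg*a[k].max()))
            if len(pts)>8:
                u,v=np.array(pts).T;f=np.polyfit(u,v,1)
                k=abs(v-np.polyval(f,u))<2;
                if k.sum()>6:f=np.polyfit(u[k],v[k],1);print(n,nm,len(u),"at0 %.2f slope %.2f deg"%(f[1],np.degrees(f[0])))
    return p
E
python3 -c "
from m import *
print(cf());p=edges();cv2.imwrite('pics/w4.png',p['image'][:,:,::-1])"
```

```text
[ 6.385e+01 -4.320e+00  2.439e+02  1.300e-01]
panel 19964 [0.58 0.36] [131.3 170.5] 1.13
P x+ 50 at0 65.88 slope -1.09 deg
P x- 50 at0 -63.76 slope -1.00 deg
P y+ 37 at0 84.94 slope 1.20 deg
P y- 37 at0 -84.13 slope 0.97 deg
C x+ 50 at0 66.17 slope -0.40 deg
```

```bash
cat >> m.py <<'E'
def faces(p=None):
    "vertical faces of panel (z 47-55) and cradle (z 12-42) seen by the wrist camera"
    p=p or shot("wrist");w=cloud(p);c,s=np.cos(TH),np.sin(TH)
    d=(w[...,:2]-C)*1000;X=c*d[...,0]+s*d[...,1];Y=-s*d[...,0]+c*d[...,1];Z=w[...,2]*1000
    for n,z0,z1 in(("P",48,55),("C",12,42)):
        for nm,A,B,sg,h,half in(("x+",X,Y,1,65,78),("x-",X,Y,-1,65,78),("y+",Y,X,1,85,58),("y-",Y,X,-1,85,58)):
            m=(Z>z0)&(Z<z1)&(abs(A*sg-h)<7)&(abs(B)<half)
            if m.sum()<60: continue
            u,v=B[m],A[m];k=np.ones(len(u),bool)
            for _ in range(4):
                f=np.polyfit(u[k],v[k],1);r=v-np.polyval(f,u);k=abs(r)<max(.6,2*np.median(abs(r[k])))
            print(n,nm,m.sum(),"at0 %.2f slope %.2f deg, rms %.2f, span %.0f"%(f[1],np.degrees(f[0]),r[k].std(),np.ptp(u[k])))
    return p
E
python3 -c "
from m import *
faces();print(cf());print(cg(64,150,.24),cg(64,-140,.24))"
```

```text
P x+ 276 at0 65.69 slope -1.03 deg, rms 0.19, span 155
C x+ 878 at0 65.76 slope -0.10 deg, rms 0.16, span 156
[ 6.3090e+01 -4.0700e+00  2.4056e+02  1.3000e-01]
(array([ 0.0031, -0.3852,  0.0007]), np.float64(0.0007)) (array([0.0015, 0.3398, 0.0021]), np.float64(0.0007))
```

View pics/w4.png

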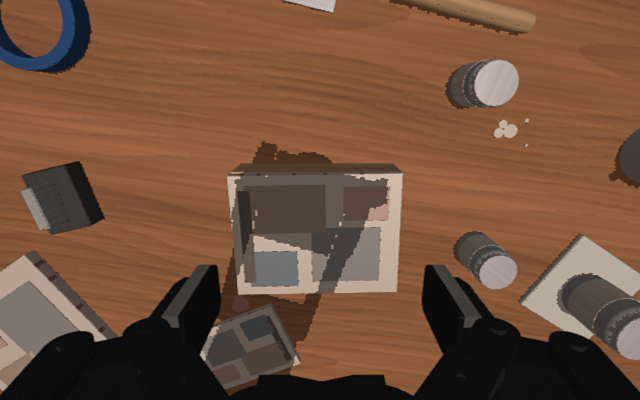

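The view shows the panel at (315,230) nearly flush, still turned about 1°. The face fits measure this well, so next I look at the y side.

>>> play_rows([
  [85,[0,-0.125,0],0],
  [85,[0,-0.25,0],0],
  [85,[0,-0.38,0],0],
  [85,[0,-0.38,0],0],
  [85,[0,-0.38,0],0],
])

```text
time_s: 13.95
eef_pos: [0.5642, 0.1798, 0.2343]
eef_rot: [0.0, 0.997, 0.078, -0.002]
wrist_force: [0.8, -0.0, 0.5]
opening: 0.996
grasp_force: 0.0
```

```bash
python3 -c "
from m import *
faces();print(cf());print(cg(98,-4,.24),cg(98,-4,.036))"
```

```text
P x+ 298 at0 65.62 slope -1.05 deg, rms 0.18, span 156
P y+ 152 at0 85.43 slope 1.03 deg, rms 0.14, span 115
C x+ 915 at0 65.71 slope -0.11 deg, rms 0.15, span 156
C y+ 508 at0 84.82 slope 0.10 deg, rms 0.14, span 116
[6.0190e+01 1.4849e+02 2.3465e+02 1.9000e-01]
(array([ 0.0932,  0.3815, -0.0136]), np.float64(0.0011)) (array([0.095 , 0.3814, 0.4964]), np.float64(0.0011))
```

The panel relative to the cradle is x -0.1 mm, y +0.6 mm and turned +0.93°. I correct the turn with a push near the -y end of the far edge.

```bash
python3 -c "
from h import *
print(cf(),cg(98,-30,.235),cg(98,-30,.037))"
```

```text
[6.0190e+01 1.4849e+02 2.3465e+02 1.9000e-01] (array([ 0.093 ,  0.4465, -0.001 ]), np.float64(0.0011)) (array([0.0948, 0.4464, 0.494 ]), np.float64(0.0011))
```

>>> play_rows([
  [85,[0.093,0.12,0],0.001],
  [85,[0.093,0.24,0],0.001],
  [85,[0.093,0.36,0],0.001],
  [85,[0.093,0.446,0.05],0.001],
  [85,[0.094,0.446,0.17],0.001],
  [85,[0.094,0.446,0.29],0.001],
  [85,[0.094,0.446,0.41],0.001],
  [85,[0.094,0.446,0.48],0.001],
  [85,[0.094,0.446,0.493],0.001],
  [85,[0.094,0.446,0.493],0.001],
])

```text
time_s: 15.0
eef_pos: [0.6291, 0.0067, 0.0385]
eef_rot: [-0.0, 0.997, 0.074, -0.001]
wrist_force: [0.3, 0.3, 0.5]
opening: 0.996
grasp_force: 0.0
```

>>> play_rows([
  [85,[-0.02,0,0],0],
  [85,[-0.03,0,0],0],
  [85,[-0.036,0,0],0],
  [85,[-0.04,0,0],0],
  [85,[-0.044,0,0],0],
  [85,[-0.044,0,0],0],
  [85,[-0.044,0,0],0],
])

```text
time_s: 15.7
eef_pos: [0.6127, 0.0054, 0.0398]
eef_rot: [0.0, 0.997, 0.075, 0.0]
wrist_force: [0.8, -0.2, 0.1]
opening: 0.997
grasp_force: 0.0
```

```bash
python3 -c "
from h import *
print(cf(),cg(75.8,-30,.037),get_obs()['wrist_force'])"
```

```text
[ 8.164e+01 -2.984e+01  3.980e+01 -5.000e-02] (array([-0.0146,  0.0004,  0.007 ]), np.float64(-0.0003)) [ 0.81980138 -0.19722079  0.05245466]
```

>>> play_rows([
  [85,[-0.003,0,0.006],0],
  [85,[-0.006,0,0.006],0],
  [85,[-0.009,0,0.006],0],
  [85,[-0.012,0,0.006],0],
  [85,[-0.0145,0,0.006],0],
  [85,[-0.0145,0,0.006],0],
  [85,[-0.0145,0,0.006],0],
])

```text
time_s: 16.4
eef_pos: [0.6068, 0.0045, 0.0373]
eef_rot: [-0.0, 0.997, 0.075, -0.0]
wrist_force: [0.4, -0.0, 0.4]
opening: 0.994
grasp_force: 0.0
```

>>> play_rows([
  [85,[0.03,0,0],0],
  [85,[0.04,0,-0.1],0],
  [85,[-0.03,0,-0.22],0],
  [85,[-0.03,0,-0.35],0],
  [85,[-0.03,0,-0.5],0],
  [85,[-0.03,0,-0.5],0],
  [85,[-0.03,0,-0.5],0],
])

```text
time_s: 17.1
eef_pos: [0.5971, 0.0024, 0.2419]
eef_rot: [0.001, 0.997, 0.075, 0.004]
wrist_force: [-0.2, -0.5, -0.0]
opening: 0.995
grasp_force: 0.0
```

```bash
python3 -c "
from m import *
faces();print(cf());edges()"
```

```text
P x+ 287 at0 64.10 slope -0.06 deg, rms 0.19, span 156
C x+ 916 at0 65.73 slope -0.10 deg, rms 0.15, span 156
[ 6.4410e+01 -3.0100e+01  2.3884e+02 -6.0000e-02]
panel 20074 [-1.01  0.94] [131.3 170.3] 0.19
P x+ 50 at0 64.29 slope -0.05 deg
P x- 50 at0 -65.38 slope -0.56 deg
P y+ 37 at0 85.00 slope 0.97 deg
P y- 37 at0 -83.57 slope 0.03 deg
C x+ 50 at0 65.95 slope -0.07 deg
```

The rotation is now flush, x is -1.6 mm off and y about +1. I push back in +x from the near side.

```bash
python3 -c "
from h import *
print(cf(),cg(-100,-2,.20),cg(-100,-2,.037))"
```

```text
[ 6.3400e+01 -2.9740e+01  2.3679e+02 -5.0000e-02] (array([-0.4085, -0.069 ,  0.0922]), np.float64(-0.0003)) (array([-0.4083, -0.0689,  0.4997]), np.float64(-0.0003))
```

>>> play_rows([
  [85,[-0.12,-0.02,0],0.0003],
  [85,[-0.24,-0.04,0],0.0003],
  [85,[-0.36,-0.06,0],0.0003],
  [85,[-0.408,-0.069,0.08],0.0003],
  [85,[-0.408,-0.069,0.2],0.0003],
  [85,[-0.408,-0.069,0.32],0.0003],
  [85,[-0.408,-0.069,0.43],0.0003],
  [85,[-0.408,-0.069,0.49],0.0003],
  [85,[-0.408,-0.069,0.499],0.0003],
  [85,[-0.408,-0.069,0.499],0.0003],
])

```text
time_s: 18.2
eef_pos: [0.4278, 0.0061, 0.0363]
eef_rot: [-0.001, 0.997, 0.074, -0.002]
wrist_force: [0.3, 0.6, 0.6]
opening: 0.995
grasp_force: 0.0
```

>>> play_rows([
  [85,[0.012,0,0],0],
  [85,[0.024,0,0],0],
  [85,[0.036,0,0],0],
  [85,[0.044,0,0],0],
  [85,[0.048,0,0],0],
  [85,[0.048,0,0],0],
  [85,[0.048,0,0],0],
])

```text
time_s: 18.9
eef_pos: [0.4483, 0.0086, 0.0376]
eef_rot: [-0.0, 0.997, 0.074, -0.0]
wrist_force: [0.9, 0.3, -0.4]
opening: 0.996
grasp_force: 0.0
```

```bash
python3 -c "
from h import *
print(cf(),cg(-75.4,-2,.037),get_obs()['wrist_force'])"
```

```text
[-80.39  -2.08  37.65  -0.1 ] (array([ 0.0125, -0.0002,  0.0016]), np.float64(-0.0006)) [ 0.85624731  0.28913142 -0.40924362]
```

>>> play_rows([
  [85,[0.003,0,0],-0.0006],
  [85,[0.006,0,0],-0.0006],
  [85,[0.009,0,0],-0.0006],
  [85,[0.0125,0,0],-0.0006],
  [85,[0.0125,0,0],-0.0006],
  [85,[0.0125,0,0],-0.0006],
  [85,[-0.02,0,0],0],
  [85,[-0.03,0,-0.1],0],
  [85,[-0.03,0,-0.2],0],
  [85,[0,-0.05,-0.3],0],
])

```text
time_s: 19.9
eef_pos: [0.4448, 0.0273, 0.1589]
eef_rot: [0.0, 0.997, 0.073, -0.0]
wrist_force: [1.3, 0.5, -0.8]
opening: 0.998
grasp_force: 0.0
```

```bash
python3 -c "
from h import *
print(cf(),cg(60,120,.24))"
```

```text
[-81.1   16.94 158.85  -0.26] (array([ 0.3514, -0.2592, -0.2033]), np.float64(-0.0014))
```

>>> play_rows([
  [85,[0.1,-0.08,-0.1],0],
  [85,[0.2,-0.16,-0.2],0],
  [85,[0.3,-0.23,-0.2],0],
  [85,[0.35,-0.26,-0.2],0],
  [85,[0.35,-0.26,-0.2],0],
  [85,[0.35,-0.26,-0.2],0],
])

```text
time_s: 20.5
eef_pos: [0.5685, 0.1525, 0.2368]
eef_rot: [0.0, 0.997, 0.075, -0.001]
wrist_force: [-0.9, -1.2, -0.2]
opening: 0.99
grasp_force: 0.0
```

```bash
python3 -c "
from m import *
faces();print(cf(),cg(60,120,.24,-np.pi/2))"
```

```text
P x+ 233 at0 65.30 slope -0.03 deg, rms 0.20, span 155
P y+ 92 at0 85.92 slope -0.07 deg, rms 0.12, span 114
C x+ 918 at0 65.70 slope -0.11 deg, rms 0.15, span 156
C y+ 226 at0 84.86 slope 0.10 deg, rms 0.08, span 116
[ 5.9330e+01  1.2162e+02  2.3684e+02 -7.0000e-02] (array([ 0.0017,  0.004 , -0.0079]), np.float64(0.4996))
```

x -0.4 mm, y +1.06 mm, turn about 0.1°. One gentle squared push in -y, with the tool turned 90°.

```bash
python3 -c "
from h import *
print(get_obs()['q'].round(2),cg(1,122,.237,np.pi/2),cg(1,122,.037,np.pi/2))"
```

```text
[ 0.06  0.21  1.57 -0.    1.37  1.48] (array([-1.458e-01, -8.000e-04, -1.000e-04]), np.float64(-0.5004)) (array([-0.1449, -0.0008,  0.4999]), np.float64(-0.5004))
```

>>> play_rows([
  [85,[-0.146,0,0],-0.5],
  [85,[-0.146,0,0],-0.5],
  [85,[-0.146,0,0],-0.5],
  [85,[-0.146,0,0],-0.5],
  [85,[-0.146,0,0],-0.5],
  [85,[-0.146,0,0],-0.5],
  [85,[-0.146,0,0],-0.5],
  [85,[-0.146,0,0],-0.5],
  [85,[-0.146,0,0],-0.5],
  [85,[-0.146,0,0],-0.5],
])

```text
time_s: 21.55
eef_pos: [0.5098, 0.1421, 0.2376]
eef_rot: [-0.0, 0.677, 0.736, -0.0]
wrist_force: [-0.3, 0.5, -0.6]
opening: 0.997
grasp_force: 0.0
```

```bash
python3 -c "
from h import *
print(cf(),cg(1,122,.037,np.pi/2))"
```

```text
[  0.39 120.71 237.64  86.1 ] (array([0.0034, 0.0014, 0.5016]), np.float64(-0.0217))
```

>>> play_rows([
  [85,[0.003,0,0.1],-0.0217],
  [85,[0.003,0,0.22],-0.0217],
  [85,[0.003,0,0.34],-0.0217],
  [85,[0.003,0,0.44],-0.0217],
  [85,[0.003,0,0.49],-0.0217],
  [85,[0.003,0,0.5],-0.0217],
  [85,[-0.02,0,0.5],-0.0217],
  [85,[-0.04,0,0.5],-0.0217],
  [85,[-0.05,0,0.5],-0.0217],
  [85,[-0.05,0,0.5],-0.0217],
])

```text
time_s: 22.55
eef_pos: [0.5136, 0.1224, 0.0391]
eef_rot: [0.001, 0.654, 0.756, 0.001]
wrist_force: [-0.1, -0.3, 0.3]
opening: 0.998
grasp_force: 0.0
```

```bash
python3 -c "
from h import *
print(cf(),cg(1,96.1,.037,np.pi/2+.0018))"
```

```text
[  1.18 100.64  39.14  89.67] (array([-0.0113, -0.0004,  0.0054]), np.float64(-0.0024))
```

>>> play_rows([
  [85,[-0.003,0,0.004],-0.0024],
  [85,[-0.006,0,0.004],-0.0024],
  [85,[-0.009,0,0.004],-0.0024],
  [85,[-0.0113,0,0.004],-0.0024],
  [85,[-0.0113,0,0.004],-0.0024],
  [85,[-0.0113,0,0.004],-0.0024],
  [85,[0.03,0,0],0],
  [85,[0.05,0,-0.12],0],
  [85,[0.05,0,-0.24],0],
  [85,[0.05,0,-0.36],0],
])

```text
time_s: 23.55
eef_pos: [0.5088, 0.1435, 0.1829]
eef_rot: [-0.0, 0.653, 0.757, -0.0]
wrist_force: [1.4, 0.3, 1.2]
opening: 0.997
grasp_force: 0.0
```

>>> play_rows([
  [85,[0.05,0.05,-0.13],0.1],
  [85,[0.05,0.12,-0.13],0.15],
  [85,[0.05,0.12,-0.13],0.2],
  [85,[0.05,0.12,-0.13],0.2],
  [85,[0.05,0.12,-0.13],0.2],
  [85,[0.05,0.12,-0.13],0.2],
])

```text
time_s: 24.15
eef_pos: [0.5538, 0.1699, 0.2334]
eef_rot: [-0.0, 0.855, 0.519, -0.0]
wrist_force: [0.1, -0.7, -0.0]
opening: 0.995
grasp_force: 0.0
```

```bash
python3 -c "
from m import *
print(cf());p=faces();w=cloud(p);cv2.imwrite('pics/w5.png',p['image'][:,:,::-1])
for d in masks_of(p,'weight'):
  if d['conf']<.3: continue
  q=w[d['mask']];q=q[~np.isnan(q[:,0])]
  for h in(.056,.026):
    t=q[abs(q[:,2]-h)<.005]
    if len(t)>20:
      print(d['conf'],h,np.median(t[:,2]),cv2.minAreaRect((t[:,:2]*1000).astype(np.float32)))
"
```

```text
[ 48.09 141.59 233.43  53.9 ]
P x+ 67 at0 64.99 slope 0.02 deg, rms 0.16, span 91
P y+ 281 at0 85.67 slope -0.01 deg, rms 0.24, span 116
C x+ 197 at0 65.38 slope -0.09 deg, rms 0.06, span 109
C y+ 951 at0 84.55 slope 0.08 deg, rms 0.23, span 116
0.94 0.056 0.0553697691852284 ((514.5203857421875, 302.6655578613281), (43.50971984863281, 12.40059757232666), 21.394432067871094)
0.94 0.026 0.025504590133952787 ((514.2822875976562, 302.6255798339844), (70.16223907470703, 50.297515869140625), 22.05545425415039)
```

The y gap is still +1.1 mm, so the push stopped just short of contact. I repeat it slightly deeper.

```bash
python3 -c "
from h import *
print(cf(),cg(1,122,.20,np.pi/2),cg(1,122,.037,np.pi/2))"
```

```text
[ 48.15 141.53 233.55  53.9 ] (array([-0.1089, -0.0665,  0.0839]), np.float64(-0.2005)) (array([-0.1088, -0.0664,  0.4914]), np.float64(-0.2005))
```

>>> play_rows([
  [85,[-0.108,-0.066,0],-0.2005],
  [85,[-0.108,-0.066,0],-0.2005],
  [85,[-0.108,-0.066,0],-0.2005],
  [85,[-0.108,-0.066,0.12],-0.2005],
  [85,[-0.108,-0.066,0.24],-0.2005],
  [85,[-0.108,-0.066,0.36],-0.2005],
  [85,[-0.108,-0.066,0.45],-0.2005],
  [85,[-0.108,-0.066,0.485],-0.2005],
  [85,[-0.108,-0.066,0.49],-0.2005],
  [85,[-0.108,-0.066,0.49],-0.2005],
])

```text
time_s: 25.25
eef_pos: [0.5118, 0.1439, 0.0389]
eef_rot: [0.001, 0.653, 0.758, 0.001]
wrist_force: [-0.0, 0.2, -0.6]
opening: 0.992
grasp_force: 0.0
```

>>> play_rows([
  [85,[-0.02,0,0],0],
  [85,[-0.04,0,0],0],
  [85,[-0.052,0,0],0],
  [85,[-0.052,0,0],0],
  [85,[-0.052,0,0],0],
  [85,[-0.052,0,0],0],
])

```text
time_s: 25.85
eef_pos: [0.5137, 0.1233, 0.0378]
eef_rot: [-0.0, 0.653, 0.757, 0.0]
wrist_force: [-1.1, -0.5, -0.5]
opening: 0.993
grasp_force: 0.0
```

```bash
python3 -c "
from h import *
print(cf(),cg(1,95.2,.037,np.pi/2+.0018))"
```

```text
[  1.41 101.53  37.79  89.82] (array([-0.0158, -0.001 ,  0.002 ]), np.float64(-0.0015))
```

>>> play_rows([
  [85,[-0.005,0,0],-0.0015],
  [85,[-0.009,0,0],-0.0015],
  [85,[-0.012,0,0],-0.0015],
  [85,[-0.014,0,0],-0.0015],
  [85,[-0.016,0,0],-0.0015],
  [85,[-0.016,0,0],-0.0015],
  [85,[-0.016,0,0],-0.0015],
  [85,[-0.016,0,0],-0.0015],
])

```text
time_s: 26.65
eef_pos: [0.5146, 0.1169, 0.0377]
eef_rot: [-0.0, 0.651, 0.759, -0.0]
wrist_force: [-0.0, 0.3, -1.1]
opening: 0.994
grasp_force: 0.2
```

>>> play_rows([
  [85,[0.03,0,0],0],
  [85,[0.07,0,-0.12],0],
  [85,[0.07,0,-0.24],0],
  [85,[0.07,0,-0.36],0],
  [85,[0.1,0.05,-0.48],0.1],
  [85,[0.1,0.12,-0.48],0.15],
  [85,[0.1,0.12,-0.48],0.2],
  [85,[0.1,0.12,-0.48],0.2],
  [85,[0.1,0.12,-0.48],0.2],
])

```text
time_s: 27.55
eef_pos: [0.5558, 0.1645, 0.2296]
eef_rot: [-0.0, 0.854, 0.52, -0.0]
wrist_force: [-0.0, 0.3, -0.5]
opening: 0.997
grasp_force: 0.0
```

```bash
python3 -c "
from m import *
print(cf());p=faces();w=cloud(p);cv2.imwrite('pics/w5.png',p['image'][:,:,::-1])
for d in masks_of(p,'weight'):
  if d['conf']<.3: continue
  q=w[d['mask']];q=q[~np.isnan(q[:,0])]
  for h in(.056,.026):
    t=q[abs(q[:,2]-h)<.005]
    if len(t)>20:
      print(d['conf'],h,np.median(t[:,2]),cv2.minAreaRect((t[:,:2]*1000).astype(np.float32)))
a=np.radians(22)
for z in(.2,.05):print(go([.5144,.3026,z],a),go([.5144,.3026,z],a+np.pi))
"
```

```text
[ 49.27 135.98 229.6   53.99]
P x+ 65 at0 65.15 slope -0.06 deg, rms 0.13, span 94
P y+ 273 at0 84.03 slope 0.08 deg, rms 0.24, span 115
C x+ 220 at0 65.40 slope -0.09 deg, rms 0.06, span 118
C y+ 940 at0 84.55 slope 0.12 deg, rms 0.22, span 116
0.74 0.056 0.05536951590670225 ((514.397216796875, 302.720947265625), (43.819183349609375, 12.583333969116211), 21.11726951599121)
0.74 0.026 0.02552271619343849 ((514.2625122070312, 302.683349609375), (70.10941314697266, 50.58038330078125), 21.644073486328125)
(array([ 0.2608, -0.2496,  0.074 ]), np.float64(0.2272)) (array([ 0.2608, -0.2496,  0.074 ]), np.float64(-0.7728))
(array([ 0.2608, -0.2495,  0.449 ]), np.float64(0.2272)) (array([ 0.2608, -0.2495,  0.449 ]), np.float64(-0.7728))
```

Flush within about 0.5 mm on each side and 0.1° in turn. Now the weight, at (514,303) mm with its bar at 21.6°.

>>> play_rows([
  [85,[0.09,-0.09,0],0.229],
  [85,[0.18,-0.17,0],0.229],
  [85,[0.26,-0.25,0],0.229],
  [60,[0.26,-0.25,0.07],0.229],
  [50,[0.26,-0.25,0.07],0.229],
  [50,[0.261,-0.2495,0.17],0.229],
  [50,[0.261,-0.2495,0.28],0.229],
  [50,[0.261,-0.2495,0.36],0.229],
  [50,[0.261,-0.2495,0.4],0.229],
  [50,[0.261,-0.2495,0.4],0.229],
])

```text
time_s: 28.65
eef_pos: [0.5133, 0.3017, 0.0673]
eef_rot: [0.0, 0.982, 0.187, -0.002]
wrist_force: [-0.6, 0.9, -0.0]
opening: 0.589
grasp_force: 0.0
```

```bash
python3 -c "
from h import *
T=tool();print(T[:3,3].round(4),np.arctan2(T[1,0],T[0,0]),go([.5144,.3027,.034],.377))"
```

```text
[0.5133 0.3017 0.0673] 0.3770257672139463 (array([ 0.0039, -0.0012,  0.0833]), np.float64(0.0))
```

>>> play_rows([
  [50,[0.003,-0.001,0.03],0],
  [50,[0.003,-0.001,0.06],0],
  [50,[0.003,-0.001,0.083],0],
  [50,[0.003,-0.001,0.083],0],
  [8,[0.003,-0.001,0.083],0],
  [8,[0.003,-0.001,0.083],0],
  [8,[0.003,-0.001,0.083],0],
  [8,[0.003,-0.001,0.083],0],
  [8,[0.003,-0.001,0.083],0],
  [8,[0.003,-0.001,0.083],0],
])

```text
time_s: 29.65
eef_pos: [0.5166, 0.3034, 0.0372]
eef_rot: [-0.0, 0.982, 0.187, 0.001]
wrist_force: [-1.7, 1.9, 5.5]
opening: 0.123
grasp_force: 61.0
```

>>> play_rows([
  [8,[0,0,-0.02],0],
  [8,[0,0,-0.07],0],
  [8,[0,0,-0.14],0],
  [8,[0,0,-0.21],0],
  [8,[0,0,-0.28],0],
  [8,[0,0,-0.32],0],
  [8,[0,0,-0.32],0],
])

```text
time_s: 30.35
eef_pos: [0.5171, 0.3033, 0.1663]
eef_rot: [-0.0, 0.982, 0.187, 0.002]
wrist_force: [1.3, -0.0, -7.6]
opening: 0.121
grasp_force: 59.3
```

```bash
python3 -c "
from h import *
T=tool();s=get_obs();print(T.round(4),s['opening'],s['wrist_force'],cg(2.7,-.7,.165))"
```

```text
[[ 9.304e-01  3.665e-01  3.200e-03  5.171e-01]
 [ 3.665e-01 -9.304e-01  9.000e-04  3.033e-01]
 [ 3.300e-03  3.000e-04 -1.000e+00  1.663e-01]
 [ 0.000e+00  0.000e+00  0.000e+00  1.000e+00]] 0.12132713755948736 [ 1.34881485 -0.02110198 -7.59360685] (array([-0.2268,  0.6654,  0.0028]), np.float64(0.0716))
```

>>> play_rows([
  [8,[-0.02,0.06,0],0.0716],
  [8,[-0.05,0.14,0],0.0716],
  [8,[-0.08,0.23,0],0.0716],
  [8,[-0.11,0.32,0],0.0716],
  [8,[-0.14,0.42,0],0.0716],
  [8,[-0.17,0.51,0],0.0716],
  [8,[-0.2,0.59,0],0.0716],
  [8,[-0.225,0.65,0],0.0716],
  [8,[-0.227,0.665,0],0.0716],
  [8,[-0.227,0.665,0],0.0716],
])

```text
time_s: 31.35
eef_pos: [0.5281, 0.0215, 0.1626]
eef_rot: [-0.0, 0.997, 0.074, -0.002]
wrist_force: [0.6, -0.1, -7.4]
opening: 0.121
grasp_force: 59.7
```

```bash
python3 -c "
from m import *
T=tool();s=get_obs();print(T.round(4),cf(),s['opening'],cg(2.7,-.7,.105),cg(2.7,-.7,.096))
p=shot('side');cv2.imwrite('pics/s6.png',p['image'][60:320,180:500,::-1])"
```

```text
[[ 9.891e-01  1.475e-01 -3.100e-03  5.281e-01]
 [ 1.475e-01 -9.891e-01  6.000e-04  2.150e-02]
 [-3.000e-03 -1.100e-03 -1.000e+00  1.626e-01]
 [ 0.000e+00  0.000e+00  0.000e+00  1.000e+00]] [ 4.1000e-01 -1.2900e+00  1.6261e+02 -1.4000e-01] 0.12104883927732807 (array([ 0.0062, -0.0013,  0.144 ]), np.float64(-0.0008)) (array([ 0.0062, -0.0013,  0.1665]), np.float64(-0.0008))
```

View pics/s6.png

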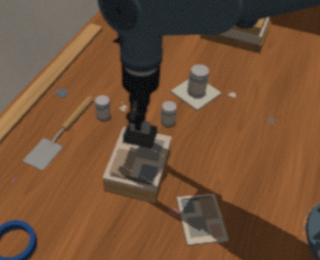

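The crop shows the weight held level over the panel at (140,130), and the tin upright on the tile at (198,80). I lower it slowly.

>>> play_rows([
  [8,[0.003,0,0.04],0],
  [8,[0.006,-0.001,0.09],0],
  [8,[0.006,-0.001,0.12],0],
  [8,[0.006,-0.001,0.14],0],
  [8,[0.006,-0.001,0.15],0],
  [8,[0.006,-0.001,0.156],0],
  [8,[0.006,-0.001,0.16],0],
  [8,[0.006,-0.001,0.16],0],
])

```text
time_s: 32.2
eef_pos: [0.5318, 0.023, 0.1009]
eef_rot: [0.0, 0.997, 0.075, 0.0]
wrist_force: [-0.5, -0.3, -7.1]
opening: 0.125
grasp_force: 59.5
```

>>> play_rows([
  [8,[0,0,0.004],0],
  [8,[0,0,0.008],0],
  [8,[0,0,0.011],0],
  [8,[0,0,0.014],0],
  [8,[0,0,0.014],0],
])

```text
time_s: 32.7
eef_pos: [0.5313, 0.0231, 0.0947]
eef_rot: [-0.0, 0.997, 0.075, -0.0]
wrist_force: [0.3, 0.7, -7.0]
opening: 0.124
grasp_force: 59.6
```

>>> play_rows([
  [8,[0,0,0.0015],0],
  [8,[0,0,0.003],0],
  [8,[0,0,0.003],0],
])

```text
time_s: 33.0
eef_pos: [0.5315, 0.0231, 0.0943]
eef_rot: [0.0, 0.997, 0.075, 0.0]
wrist_force: [-3.1, 0.1, -0.4]
opening: 0.122
grasp_force: 60.5
```

The panel now carries the weight (-7.0 N to -0.4 N), so I release.

>>> play_rows([
  [12,[0,0,0.001],0],
  [16,[0,0,0.001],0],
  [25,[0,0,0.001],0],
  [45,[0,0,0.001],0],
  [45,[0,0,0],0],
  [45,[0,0,-0.03],0],
  [45,[0,0,-0.1],0],
  [45,[0,0,-0.2],0],
  [45,[0,0,-0.3],0],
  [45,[0.05,-0.05,-0.4],0],
])

```text
time_s: 34.0
eef_pos: [0.5474, 0.0444, 0.2563]
eef_rot: [0.001, 0.997, 0.074, -0.0]
wrist_force: [1.6, -0.3, 0.0]
opening: 0.527
grasp_force: 0.0
```

>>> play_rows([
  [45,[0.1,-0.2,0],0],
  [45,[0.1,-0.23,0],0],
  [45,[0.1,-0.23,0],0],
  [45,[0.1,-0.23,0],0],
])

```text
time_s: 34.4
eef_pos: [0.5739, 0.144, 0.2543]
eef_rot: [0.0, 0.997, 0.076, 0.0]
wrist_force: [-0.5, 0.5, -0.5]
opening: 0.526
grasp_force: 0.0
```

```bash
python3 -c "
from m import *
print(cf());p=faces();w=cloud(p)
for d in masks_of(p,'weight'):
  q=w[d['mask']];q=q[~np.isnan(q[:,0])]
  for h in(.113,.083):
    t=q[abs(q[:,2]-h)<.005]
    if len(t)>20:
      r=cv2.minAreaRect((t[:,:2]*1000).astype(np.float32));print(d['conf'],h,np.median(t[:,2]),r)
p=shot('top');cv2.imwrite('pics/t7.png',p['image'][100:300,180:480,::-1])
"
```

```text
[6.4070e+01 1.1299e+02 2.5432e+02 1.5000e-01]
P x+ 238 at0 65.46 slope -0.07 deg, rms 0.23, span 154
P y+ 65 at0 84.29 slope 0.07 deg, rms 0.09, span 99
C x+ 839 at0 65.75 slope -0.11 deg, rms 0.15, span 156
C y+ 201 at0 84.87 slope 0.09 deg, rms 0.06, span 115
0.85 0.113 0.11222514793492033 ((529.900390625, 23.389728546142578), (43.64108657836914, 12.283454895019531), 9.035341262817383)
0.85 0.083 0.08246017358099333 ((530.4047241210938, 23.62234878540039), (69.36016082763672, 50.23965072631836), 8.504565238952637)
```

View pics/t7.png

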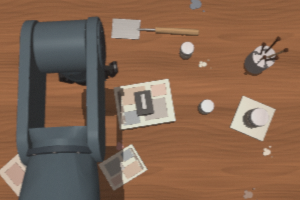

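The panel is flush within 0.6 mm and 0.05°, the weight lies flat within about 2 mm of the middle, and the tin is on the tile (crop 257,118). The bystanders in view are where they were. I hand it in.

```bash
python3 -c "
from bench import *
print(hand_in())"
```

```text
the job is handed in; nothing more can be done
None
```

The job is handed in, and its result was not reported: the tin stands upright on the tile, the panel measures flush with the cradle (within about 0.6 mm on the two sides measured) and the weight lies flat within 3 mm of the panel's middle, at about 34.5 s.

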